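# Scan the blue sample rack

## Task

Pick up the yellow barcode scanner by its handle and aim it squarely at the middle of the barcode label on the blue tube rack, with its nose about 6 cm from the label, and hold it steady there for two seconds. Then stand the scanner upright again wholly on its round charging pad, setting it down rather than dropping it, and let go. Leave everything else where it is.

Things in the scene. Friction and masses are not known exactly. Their poses are not given: they have to be found in the camera images.
- scanner: yellow wand-shaped barcode scanner, standing nose-down on the pad; 152 mm tall, 0.22 kg. Round black nose 54 mm across narrows to 32 mm at 60 mm up; above that a straight handle, 34 mm (its x) by 26 mm (its y), black top 36 x 28. Origin: centre of the flat underside, the scan window; z points up the handle, the beam leaves along -z. Trigger on its -x side: no need to press it.
- scan_spot (a point): the ideal reading point of the scanner: on the beam, 60 mm out from the window (at 0, 0, -60 mm in the scanner's frame; below the table while the scanner stands on the pad)
- pad: fixed round grey charging pad with a black disc on its flat top, 100 mm across, 8 mm high, no rim. Origin: centre of its underside on the table. The scanner stands on it at the start.
- blue_rack: blue sample-tube rack, 116 mm wide (its y), 139 mm deep in all (its x from -71 to +68), 102 mm high over the tube caps; white frame with blue end panels, blue tube caps and a sloping blue panel on its front (-x side, towards the robot). Origin: underside, z up. Loose, 0.8 kg. The one to scan.
- blue_rack_label: white barcode label, 60 mm (its y) by 40 mm (its x), on the sloping front panel of the blue rack. Origin: middle of its face, 48 mm above the table; z is the outward normal of the face, leaning 35 degrees from vertical towards the rack's front (the robot), so the scanner must be tilted 35 degrees. Any turn of the scanner about its beam will do.
- green_rack: green sample-tube rack, 116 mm wide (its y), 139 mm deep in all (its x from -71 to +68), 102 mm high over the tube caps; white frame with green end panels, green tube caps and a sloping green panel on its front (-x side, towards the robot). Origin: underside, z up. Loose, 0.8 kg. Not to be scanned; it may have changed places with the blue or orange one.
- orange_rack: orange sample-tube rack, 116 mm wide (its y), 139 mm deep in all (its x from -71 to +68), 102 mm high over the tube caps; white frame with orange end panels, orange tube caps and a sloping orange panel on its front (-x side, towards the robot). Origin: underside, z up. Loose, 0.8 kg. Not to be scanned; it may have changed places with the blue or green one.
- bottle: bystander: loose amber bottle, 60 mm across, 150 mm tall, upright; origin: underside
- pen: bystander: loose purple pen, 130 mm long (its x), 9 mm thick, lying on the table between the pad and the racks; origin: middle of its underside
There are look-alikes about, which are no part of the job. There is more than one size of the scanner; the one meant has the size given above.

How it is judged:
By the outcome, as a careful person would: the job done as asked, in the order asked, and still so for the second after the job is handed in, with the robot touching nothing.
It also fails if it takes over 56 s, if anything falls off the work surface, if the arm or the gripper's body presses on something with over 40 N, if the wrist force passes 120 N, or if a joint passes its speed limit or range.

## Robot

A 7-joint arm with a two-finger parallel gripper is mounted at the origin on the work surface. World frame = base frame: x ahead of the robot, y to its left, z up, the work surface at z = 0. Lengths are in m, angles in rad, forces in N, time in s.
With the tool pointing down it reaches from about 0.4 to 0.85 m from the base axis. Payload 4.5 kg.
Tool frame: the origin (TCP) lies where the fingers leave the gripper's body, on its centre line; the fingertips stand 64 mm ahead of it and the grasp point (between the pads) lies 45 mm ahead of it; z points along the fingers, y is the direction in which the jaws open and shut (so a half turn about z gives the same grasp; the last joint's range is limited). The gripper opens to 88 mm and grips with 3 to 60 N. Pads are 18 mm wide; open, the fingers measure 123 mm over their backs; the gripper's body (75 mm by 187 mm) begins 45 mm behind the grasp point.
Start: joints at [1.35, 0.689, -0.195, 1.565, 0.157, 0.902, -0.215], TCP at [0.158, -0.605, 0.303] pointing down, gripper open.
Joint ranges: [-3.01, 3.01], [-0.46, 2.08], [-1.47, 1.51], [0.13, 2.56], [-1, 4.14], [0.04, 2.09], [-2.66, 2.66]. Speed limits (rad/s): [2.57, 2.57, 3.14, 3.14, 3.14, 3.14, 3.14].

## Interface

Orientations are given as a unit quaternion [x, y, z, w].
In Python, from plant import monitor, snapshot, workorder, finder gives the robot as it stands.
- The arm moves only by the tool carry_out, never from a script. Its argument "motion" is one flat list of numbers, 6 for each row, row after row: the shift along the tool's x, y, z in cm, then the turn, a rotation vector about the tool's x, y, z in rad. In form: [x, y, z, rx, ry, rz, x, y, z, rx, ry, rz, ...]. A call has 1 to 8 rows; each row shifts and turns the commanded pose from where the row before left it, along the tool's axes as they then stand; what a row does not reach is not made up. A row lasts 1/8 s, in which the tool goes at most 62.5 mm and 10.7 degrees, less where a joint would pass 70% of its speed; a pose out of reach is approached as far as the arm can. A call with a gripper value outside its range is refused whole. "hand" is the finger opening in cm, from 0 to 8.81, set as the call begins (left out, the last holds). The fingers move at their own pace and stop on an object; "grip_force" is the grip in N (left out, the last holds). Time passes only in rows, so rows that do not move let the fingers close. It gives the time, the measured TCP pose, the force and the opening at its end, in the units of the state.
- monitor.get_state(): the state, without advancing time (a new reading comes with each control period).
- snapshot(name): name is "side" or "top"; returns a dict with "frame" (384x512x3 uint8, red, green, blue), "range_z" (384x512 float32, m along the optical axis (not along the pixel's ray), 0 where there is no reading), "fx", "fy", "cx", "cy" (pixels), "D" ([k1, k2, p1, p2, k3] as OpenCV has them; the pictures are not rectified), "rvec" (rotation vector, rad) and "tvec" (3), from world to camera coordinates, as OpenCV has them. Camera axes: x right, y down, z forward; pixel columns grow to the right and rows downward; lengths in m; the calibration is good to about 2 mm. A picture is of the moment at which its call begins.
- workorder.finish_job(): hands the job in, once; it reports no verdict.
Trained networks look in a picture, given as the dict that the camera call returned (one of the last four; its "shot" number tells which), for a name from the list of things; names that differ only in an ending like _2 or _b are one class to them, and where a whole thing is asked for, a point or a joint stands for the part that bears it (a point fixed in the world has none). Each returns a list of dicts, best first, with "p" (0 to 1); they miss things now and then, are a little off and sometimes report something else, mostly with a low value. They report only what shows in the picture. A call takes as long as a camera call. They do not tell look-alikes from the thing itself.
- finder.masks_of(picture, thing): "pixels" (384x512 bool, what is visible of it) and "extent" ([left, top, right, bottom] in pixels, round what is visible of it).
The state is a dict: "clock": time; "q": joint angles; "qd": joint speeds; "joint_torque": joint torques, N m; "tool_pos": TCP position; "eef_rot": TCP orientation; "contact_force": force on the tool from outside, world axes, zero at the start; "moment": the same for the moment, N m; "opening": opening from 0.0 (shut) to 1.0 (fully open).
Only numpy, scipy, OpenCV 4.12 (cv2) and the standard library are available. Lean on these libraries where they do the work, as an engineer would, in place of code of your own. Each camera call takes 0.05 s, during which the arm holds its last target. There are 200 camera calls.

## Working session

There is one attempt and no reset: what is moved stays moved. The work goes in short steps, Python scripts to look and compute and a tool call to move; the robot and the scene stay as the last step left them, time stands still between calls to the robot, and variables do not carry over. Pictures are saved under pics/ and viewed, about 8 in all and at most 12, crops included, and the job is handed in when it is done.

Besides the shell and the picture viewer there is one more tool, called after "Call:" by a JSON object that holds its "name" and its "arguments". carry_out: Moves the arm, as the interface text tells. Its arguments: {"type":"object","properties":{"motion":{"type":"array"},"hand":{"type":"number"},"grip_force":{"type":"number"}},"required":["motion"]}

```bash
ls; mkdir -p pics; cat > h.py <<'E'
import numpy as np,cv2
from scipy.spatial.transform import Rotation as R
from plant import monitor, snapshot, workorder, finder
def pts(p,mask):
    v,u=np.nonzero(mask&(p["range_z"]>0)); z=p["range_z"][v,u]
    K=np.array([[p["fx"],0,p["cx"]],[0,p["fy"],p["cy"]],[0,0,1.]])
    n=cv2.undistortPoints(np.c_[u,v].astype(float)[:,None],K,np.array(p["D"],float))[:,0]
    c=np.c_[n*z[:,None],z]; Rm=cv2.Rodrigues(np.array(p["rvec"],float))[0]
    return (c-np.array(p["tvec"]).ravel())@Rm, np.c_[u,v]
def save(p,name): cv2.imwrite("pics/"+name,p["frame"][:,:,::-1])
E
python3 - <<'E'
from h import *
print(monitor.get_state())
for n in("side","top"):
    p=snapshot(n); save(p,n+"0.png"); np.savez(n+"0.npz",**{k:np.array(v) for k,v in p.items()})
    for t in("scanner","pad","blue_rack","blue_rack_label","bottle","pen","green_rack","orange_rack"):
        for d in finder.masks_of(p,t):
            if d["p"]<.2: continue
            P,_=pts(p,d["pixels"])
            if len(P): print(n,t,round(d["p"],2),d["extent"],len(P),np.percentile(P,[2,50,98],axis=0).round(3).tolist())
E
```

```text
pics
{'clock': 0.0, 'q': array([ 1.34977181,  0.68997876, -0.19451013,  1.56634509,  0.15731392,
        0.90251545, -0.21507871]), 'qd': array([-2.46608622e-03,  3.62216056e-04,  4.61387983e-04, -8.05002195e-04,
        2.04857638e-03,  3.25159768e-05, -3.72540434e-04]), 'joint_torque': array([-7.78030681e-04, -5.27568519e+01, -1.26708761e+00, -1.53433549e+01,
       -5.26528526e-02,  6.70194102e-03,  1.40100278e-04]), 'tool_pos': array([ 0.15737028, -0.60432497,  0.30191282]), 'eef_rot': array([ 9.91886522e-01,  1.27123046e-01, -1.92218585e-04, -9.06605198e-04]), 'contact_force': array([-0.07500297,  0.55391209,  0.64579979]), 'moment': array([-0.03381205,  0.01077849,  0.02438536]), 'opening': 0.9965449560360978}
side scanner 0.75 [275.5, 82.9, 290.7, 131.9] 651 [[0.449, -0.322, 0.015], [0.469, -0.307, 0.088], [0.489, -0.295, 0.161]]
side scanner 0.62 [228.6, 47.8, 250.5, 122.0] 935 [[0.585, -0.381, 0.009], [0.61, -0.349, 0.11], [0.634, -0.336, 0.217]]
side scanner 0.58 [321.3, 97.0, 332.1, 133.0] 305 [[0.33, -0.332, 0.001], [0.344, -0.32, 0.051], [0.359, -0.312, 0.107]]
side pad 
[... 1742 characters left out ...]
25.1, 179.9] 382 [[0.537, 0.119, 0.038], [0.555, 0.149, 0.05], [0.575, 0.179, 0.061]]
top bottle 0.76 [357.2, 121.0, 392.0, 155.7] 756 [[0.607, -0.289, 0.019], [0.626, -0.257, 0.101], [0.655, -0.238, 0.153]]
top pen 0.7 [328.9, 163.1, 333.8, 207.4] 168 [[0.475, -0.172, 0.004], [0.534, -0.168, 0.009], [0.587, -0.163, 0.013]]
top green_rack 0.86 [254.2, 116.7, 308.1, 176.8] 2669 [[0.543, -0.089, 0.018], [0.606, -0.028, 0.069], [0.67, 0.028, 0.104]]
top green_rack 0.69 [329.2, 165.5, 334.5, 206.3] 131 [[0.474, -0.175, 0.001], [0.515, -0.168, 0.01], [0.576, -0.163, 0.013]]
top orange_rack 0.94 [102.8, 133.0, 165.8, 194.2] 2938 [[0.497, 0.275, 0.009], [0.563, 0.331, 0.068], [0.623, 0.397, 0.104]]
```

```bash
python3 -c "
import cv2,numpy as np
a=cv2.imread('pics/side0.png');b=cv2.imread('pics/top0.png');cv2.imwrite('pics/both.png',cv2.resize(np.vstack([a,b]),(400,600)))"
```

```text
(no output)
```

View pics/side0.png

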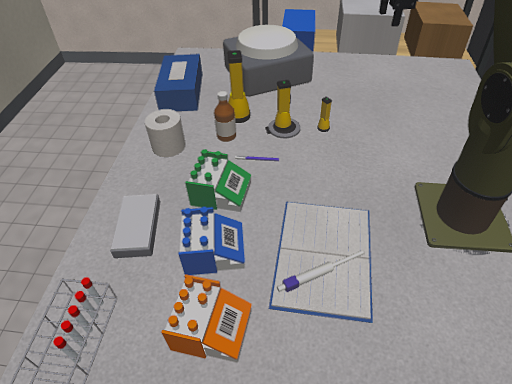

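View pics/top0.png

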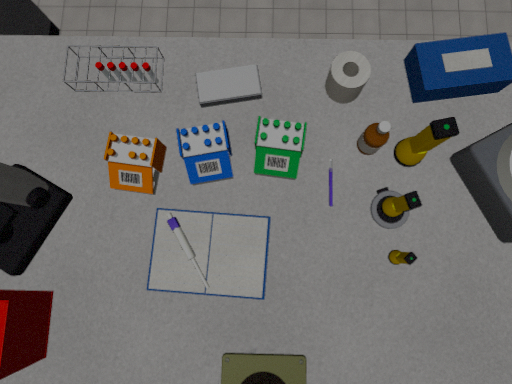

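The side image shows three yellow scanners. The middle one, at about (284,105), is on the pad, and its top at z≈0.16 m matches the 152 mm one. The blue rack is the middle of the three racks, with its label at (230,238). In the top view the scanner is at (400,204) and the label at (208,167). Next I'll fit the poses precisely.

```bash
python3 - <<'E'
from h import *
S=[];L=[];A=[]
for n in("side","top"):
    p=snapshot(n)
    d=[d for d in finder.masks_of(p,"scanner")]
    for x in d:
        P,_=pts(p,x["pixels"])
        if len(P)and np.linalg.norm(np.median(P,0)[:2]-[.467,-.309])<.03: S.append(P);break
    x=finder.masks_of(p,"blue_rack_label")[0]; P,_=pts(p,x["pixels"]);L.append(P)
    P,_=pts(p,np.ones((384,512),bool));A.append(P)
    # pad from geometry
    g=P[(np.abs(P[:,2]-.008)<.004)&(np.hypot(P[:,0]-.465,P[:,1]+.31)<.08)]
    print("padpts",len(g),g.min(0).round(3),g.max(0).round(3))
    s=S[-1]
    for a,b in((.0,.03),(.075,.1),(.1,.125),(.125,.15),(.155,.17)):
        t=s[(s[:,2]>a)&(s[:,2]<b)]
        if len(t)>5:print(n,a,b,len(t),np.percentile(t,[3,97],axis=0).round(4).tolist(), cv2.minAreaRect((t[:,:2]*1000).astype(np.float32)))
    l=L[-1];c=l.mean(0);q=l-c;ok=np.ones(len(q),bool)
    for _ in range(3):
        w,v=np.linalg.eigh(np.cov(q[ok].T));nn=v[:,0]*np.sign(v[2,0]);r=(q-q[ok].mean(0))@nn;ok=abs(r)<.005
    ax=np.cross([0,0,1],nn);ax/=np.linalg.norm(ax);up=np.cross(nn,ax)
    c=l[ok].mean(0)
    A_=(l[ok]-c)@ax;B=(l[ok]-c)@up
    print(n,"label n",nn.round(3),np.degrees(np.arccos(nn[2])),"yaw",np.degrees(np.arctan2(-nn[1],-nn[0])),"c",c.round(4),"ext",np.percentile(A_,[1,99]).round(3),np.percentile(B,[1,99]).round(3), cv2.minAreaRect((np.c_[A_,B]*1000).astype(np.float32)))
a=np.vstack(A)
for lo,hi in((-.75,-.40),):
    t=a[(a[:,1]>lo)&(a[:,1]<hi)&(a[:,2]>.02)&(a[:,0]>.2)&(a[:,0]<.8)];print("right stuff",np.percentile(t,[1,50,99],axis=0).round(3))
np.save("S.npy",np.vstack(S))
s=snapshot("side");x=s["frame"][70:145,215:345];y=p["frame"][180:235,365:430]
cv2.imwrite("pics/crop.png",np.hstack([cv2.resize(x,(520,300),interpolation=2),cv2.resize(y,(260,300),interpolation=2)])[:,:,::-1])
E
```

```text
padpts 331 [ 0.393 -0.359  0.004] [ 0.524 -0.267  0.012]
side 0.0 0.03 143 [[0.445, -0.4627, 0.0004], [0.5009, -0.292, 0.0288]] ((476.3683166503906, -403.5164794921875), (56.71376419067383, 225.47508239746094), 3.0968549251556396)
side 0.075 0.1 95 [[0.4521, -0.3189, 0.0758], [0.4879, -0.3037, 0.0991]] ((467.7343444824219, -312.24481201171875), (38.6099967956543, 20.29998779296875), 7.881855487823486)
side 0.1 0.125 106 [[0.4504, -0.3227, 0.1008], [0.4884, -0.303, 0.1239]] ((469.58734130859375, -313.24957275390625), (22.565811157226562, 38.83839797973633), 89.00889587402344)
side 0.125 0.15 95 [[0.4538, -0.3213, 0.1258], [0.4886, -0.3031, 0.1492]] ((472.9642333984375, -310.0567932128906), (17.86025047302246, 37.059288024902344), 76.33695983886719)
side 0.155 0.17 54 [[0.4545, -0.3212, 0.1556], [0.4853, -0.3039, 0.1633]] ((471.0746765136719, -314.2006530761719), (30.612411499023438, 19.91071128845215), 24.886417388916016)
side label n [-0.565 -0.115  0.817] 35.22537854378116 yaw 11.541661565737616 c [0.5586 0.1511 0.0484] ext [-0.028  0.031] [-0.02   0.018] ((1.544027328491211, -0.951
[... 626 characters left out ...]
, 33.45399856567383)
top 0.125 0.15 62 [[0.4497, -0.3153, 0.1259], [0.4788, -0.3049, 0.1492]] ((464.39898681640625, -309.7204895019531), (32.85972595214844, 3.877227783203125), 14.910916328430176)
top 0.155 0.17 198 [[0.4499, -0.3324, 0.1562], [0.4832, -0.306, 0.1642]] ((467.50555419921875, -319.8262939453125), (35.20242691040039, 25.387603759765625), 20.51132583618164)
top label n [-0.566 -0.107  0.818] 35.13374658333025 yaw 10.671809471737205 c [0.5549 0.1484 0.0495] ext [-0.029  0.03 ] [-0.022  0.021] ((-0.1402721405029297, -0.3361835479736328), (60.749427795410156, 44.31732177734375), 0.1580786406993866)
right stuff [[ 0.392 -0.685  0.022]
 [ 0.561 -0.539  0.095]
 [ 0.797 -0.408  0.165]]
```

View pics/crop.png

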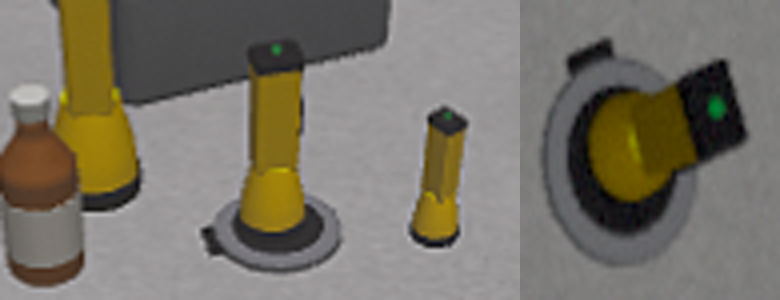

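The crop shows the scanner upright near the middle of the pad, with its handle's long axis at about 20° yaw. I'll grip across the 26 mm faces, with the tool leaning 20° in towards the base so that the scan pose needs only 15° of outward tilt.

```bash
cat >> h.py <<'E'
D=np.radians
def tool(zs,yaw,delta):  # scanner z axis, heading of scanner x, lean
    zs=np.array(zs)/np.linalg.norm(zs); h=np.array([np.cos(yaw),np.sin(yaw),0])
    ys=np.cross(zs,h);ys/=np.linalg.norm(ys);xs=np.cross(ys,zs)
    tz=-np.cos(delta)*zs-np.sin(delta)*xs; ty=-ys
    return np.c_[np.cross(ty,tz),ty,tz]
def plan(Rt,pt,vmax=.05,N=0):
    s=monitor.get_state(); p=s["tool_pos"];r=R.from_quat(s["eef_rot"]); Rt=R.from_matrix(Rt)
    w=(r.inv()*Rt).as_rotvec(); d=np.asarray(pt)-p
    N=N or int(max(1,np.ceil(np.linalg.norm(d)/vmax),np.ceil(np.linalg.norm(w)/.15)))
    print("t",round(s["clock"],2),"dist",np.linalg.norm(d).round(4),"rot",np.linalg.norm(w).round(4),"q",s["q"].round(2),"F",s["contact_force"].round(1),"N",N)
    o=[]
    for i in range(N):
        ri=r*R.from_rotvec(w*i/N); o.append(np.r_[ri.inv().apply(d/N)*100,w/N])
    for k in range(0,N,8): print([float(x) for x in np.round(np.concatenate(o[k:k+8]),3)])
G=np.array([.468,-.320,.124]); Rg=tool([0,0,1],D(20),D(20)); Pg=G-.045*Rg[:,2]
E
python3 - <<'E'
from h import *
plan(Rg,Pg-.12*Rg[:,2],.045)
p=snapshot("top")
for x in finder.masks_of(p,"pad")[:1]:
    P,uv=pts(p,x["pixels"])
    m=(abs(P[:,2]-.008)<.006); q=(P[m][:,:2]*1000).astype(np.float32)
    h=cv2.convexHull(q)[:,0]; print("pad",cv2.minEnclosingCircle(q)); 
    A=np.c_[2*h,np.ones(len(h))];print(np.linalg.lstsq(A,(h**2).sum(1),rcond=None)[0][:2])
E
```

```text
t 1.25 dist 0.4745 rot 0.3614 q [ 1.35  0.69 -0.19  1.57  0.16  0.9  -0.22] F [-0.2 -0.2 -1.1] N 11
[3.895, -1.843, 0.215, -0.001, -0.032, -0.008, 3.915, -1.81, 0.089, -0.001, -0.032, -0.008, 3.931, -1.777, -0.039, -0.001, -0.032, -0.008, 3.943, -1.743, -0.166, -0.001, -0.032, -0.008, 3.95, -1.709, -0.294, -0.001, -0.032, -0.008, 3.953, -1.675, -0.422, -0.001, -0.032, -0.008, 3.952, -1.641, -0.549, -0.001, -0.032, -0.008, 3.946, -1.606, -0.677, -0.001, -0.032, -0.008]
[3.936, -1.572, -0.804, -0.001, -0.032, -0.008, 3.922, -1.537, -0.931, -0.001, -0.032, -0.008, 3.903, -1.502, -1.058, -0.001, -0.032, -0.008]
pad ((467.35101318359375, -322.1593322753906), 54.669124603271484)
[ 465.95212258 -321.05427759]
```

Call:
{"name": "carry_out", "arguments": {"motion": [3.9, -1.84, 0.22, 0, -0.032, -0.008, 3.92, -1.81, 0.09, 0, -0.032, -0.008, 3.93, -1.78, -0.04, 0, -0.032, -0.008, 3.94, -1.74, -0.17, 0, -0.032, -0.008, 3.95, -1.71, -0.29, 0, -0.032, -0.008, 3.95, -1.68, -0.42, 0, -0.032, -0.008, 3.95, -1.64, -0.55, 0, -0.032, -0.008, 3.95, -1.61, -0.68, 0, -0.032, -0.008], "hand": 8.8, "grip_force": 25}}

```text
clock: 2.35
tool_pos: [0.4236, -0.3831, 0.286]
eef_rot: [0.979, 0.158, -0.127, 0.017]
contact_force: [0.7, 1.1, -0.4]
opening: 1.0
```

Call:
{"name": "carry_out", "arguments": {"motion": [3.94, -1.57, -0.8, 0, -0.032, -0.008, 3.92, -1.54, -0.93, 0, -0.032, -0.008, 3.9, -1.5, -1.06, 0, -0.032, -0.008, 0, 0, 0, 0, 0, 0]}}

```text
clock: 2.85
tool_pos: [0.5258, -0.297, 0.2787]
eef_rot: [0.97, 0.172, -0.172, 0.021]
contact_force: [-1.3, -0.9, -0.5]
opening: 1.0
```

```bash
python3 -c "
from h import *
plan(Rg,Pg,.025)
s=monitor.get_state();print(s['tool_pos'],R.from_quat(s['eef_rot']).as_matrix().round(3))"
```

```text
t 2.85 dist 0.1218 rot 0.018 q [ 0.37  0.79 -0.05  1.47  0.26  1.18 -1.02] F [-1.3 -0.9 -0.5] N 5
[-0.114, 0.078, 2.431, -0.003, -0.0, 0.001, -0.114, 0.069, 2.432, -0.003, -0.0, 0.001, -0.113, 0.061, 2.432, -0.003, -0.0, 0.001, -0.112, 0.053, 2.432, -0.003, -0.0, 0.001, -0.112, 0.045, 2.432, -0.003, -0.0, 0.001]
[ 0.52582937 -0.2969889   0.2786796 ] [[ 0.881  0.342 -0.326]
 [ 0.327 -0.94  -0.101]
 [-0.341 -0.018 -0.94 ]]
```

Call:
{"name": "carry_out", "arguments": {"motion": [-0.11, 0.08, 2.43, -0.003, 0, 0.001, -0.11, 0.07, 2.43, -0.003, 0, 0.001, -0.11, 0.06, 2.43, -0.003, 0, 0.001, -0.11, 0.05, 2.43, -0.003, 0, 0.001, -0.11, 0.05, 2.43, -0.003, 0, 0.001, 0, 0, 0, 0, 0, 0, 0, 0, 0, 0, 0, 0]}}

```text
clock: 3.72
tool_pos: [0.4789, -0.3198, 0.1684]
eef_rot: [0.97, 0.167, -0.172, 0.03]
contact_force: [0.2, 0.2, 0.1]
opening: 1.002
```

```bash
python3 -c "
from h import *
plan(Rg,Pg,.05)
a=snapshot('side');b=snapshot('top')
cv2.imwrite('pics/pre.png',np.hstack([cv2.resize(a['frame'][20:150,200:350],(400,347),interpolation=2),cv2.resize(b['frame'][120:250,330:480],(400,347),interpolation=2)])[:,:,::-1])"
```

```text
t 3.73 dist 0.0066 rot 0.0083 q [ 0.41  0.89 -0.02  1.65  0.32  0.88 -1.07] F [0.2 0.2 0.1] N 1
[0.549, -0.362, 0.019, -0.001, 0.001, -0.008]
```

View pics/pre.png

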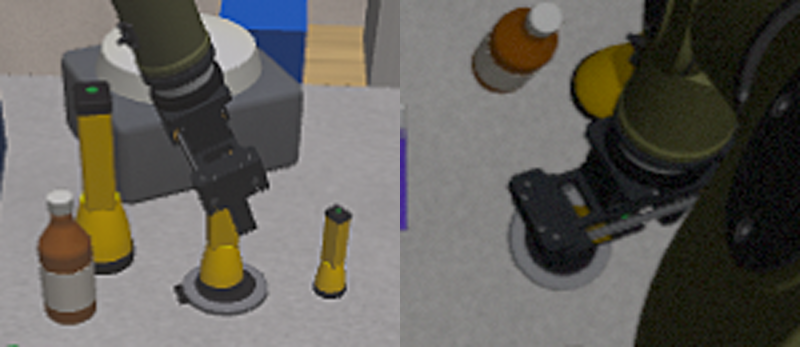

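The fingers straddle the handle and clear the big scanner. A small lateral correction is needed before closing.

Call:
{"name": "carry_out", "arguments": {"motion": [0.55, -0.36, 0.02, 0, 0, -0.008, 0, 0, 0, 0, 0, 0, 0, 0, 0, 0, 0, 0]}}

```text
clock: 4.2
tool_pos: [0.4822, -0.3141, 0.1656]
eef_rot: [0.97, 0.171, -0.172, 0.029]
contact_force: [0.2, 0.2, -0.3]
opening: 1.0
```

```bash
python3 -c "
from h import *
plan(Rg,Pg,.05)"
```

```text
t 4.2 dist 0.001 rot 0.0032 q [ 0.4   0.9  -0.02  1.65  0.32  0.88 -1.08] F [ 0.2  0.2 -0.3] N 1
[-0.02, 0.068, -0.07, -0.002, 0.002, 0.001]
```

Call:
{"name": "carry_out", "arguments": {"motion": [0, 0, 0, 0, 0, 0, 0, 0, 0, 0, 0, 0, 0, 0, 0, 0, 0, 0, 0, 0, 0, 0, 0, 0], "hand": 3.4}}

```text
clock: 4.7
tool_pos: [0.482, -0.3143, 0.1654]
eef_rot: [0.97, 0.171, -0.172, 0.029]
contact_force: [-0.1, 0.3, -0.5]
opening: 0.567
```

Call:
{"name": "carry_out", "arguments": {"motion": [0, 0, 0, 0, 0, 0, 0, 0, 0, 0, 0, 0, 0, 0, 0, 0, 0, 0, 0, 0, 0, 0, 0, 0, 0, 0, 0, 0, 0, 0, 0, 0, 0, 0, 0, 0], "hand": 1.5, "grip_force": 30}}

```text
clock: 5.45
tool_pos: [0.482, -0.3143, 0.1654]
eef_rot: [0.97, 0.171, -0.172, 0.029]
contact_force: [-0.3, -0.1, -1.8]
opening: 0.291
```

```bash
cat >> h.py <<'E'
n=np.array([-np.sin(D(35))*np.cos(D(11)),-np.sin(D(35))*np.sin(D(11)),np.cos(D(35))])
LC=np.array([.5566,.1498,.048])
def scan(dist,Rrel,prel): # tool pose from scanner pose; Rrel,prel: scanner in tool
    h=np.array([np.cos(D(11)),np.sin(D(11)),0]);ys=np.cross(n,h);ys/=np.linalg.norm(ys);Rs=np.c_[np.cross(ys,n),ys,n]
    Rt=Rs@Rrel.T; return Rt, LC+dist*n-Rt@prel
E
python3 - <<'E'
from h import *
s=monitor.get_state();p=s["tool_pos"];r=R.from_quat(s["eef_rot"]).as_matrix();print(p,s["opening"],s["contact_force"])
# scanner stands upright: z axis exact; heading from the tool y; origin: centred between jaws along y, along tool x from vision
ys=-r[:,1];xs=np.cross(ys,[0,0,1]);xs/=np.linalg.norm(xs);ys=np.cross([0,0,1],xs);Rs=np.c_[xs,ys,[0,0,1]]
O=np.array([.468,-.320,.008]); g=p+.045*r[:,2]; O=O+ys*((g-O)@ys); print("O",O)
np.savez("rel.npz",R=r.T@Rs,p=r.T@(O-p),O=O,tp=p,tr=r)
plan(r,p+[0,0,.12],.025)
E
```

```text
[ 0.48200995 -0.31432881  0.16538095] 0.29095760959905936 [-0.33271982 -0.07083252 -1.84169432]
O [ 0.46778472 -0.31940833  0.008     ]
t 5.45 dist 0.12 rot 0.0 q [ 0.4   0.9  -0.02  1.65  0.32  0.88 -1.08] F [-0.3 -0.1 -1.8] N 5
[-0.826, -0.005, -2.253, -0.0, 0.0, -0.0, -0.826, -0.005, -2.253, -0.0, 0.0, -0.0, -0.826, -0.005, -2.253, -0.0, 0.0, -0.0, -0.826, -0.005, -2.253, -0.0, 0.0, -0.0, -0.826, -0.005, -2.253, -0.0, 0.0, -0.0]
```

Call:
{"name": "carry_out", "arguments": {"motion": [-0.17, 0, -0.47, 0, 0, 0, -0.5, 0, -1.36, 0, 0, 0, -0.83, 0, -2.25, 0, 0, 0, -0.83, 0, -2.25, 0, 0, 0, -0.83, 0, -2.25, 0, 0, 0, -0.83, 0, -2.25, 0, 0, 0, -0.5, 0, -1.36, 0, 0, 0, 0, 0, 0, 0, 0, 0]}}

```text
clock: 6.45
tool_pos: [0.4822, -0.3148, 0.2965]
eef_rot: [0.97, 0.171, -0.171, 0.03]
contact_force: [-0.0, 0.8, -3.3]
opening: 0.294
```

```bash
python3 - <<'E'
from h import *
f=np.load("rel.npz"); Rt,pt=scan(.14,f["R"],f["p"])
print("target",pt,Rt[:,2]); plan(Rt,pt,.035)
E
```

```text
target [0.40132611 0.11952558 0.30026388] [ 0.25141207  0.05091926 -0.96653981]
t 6.45 dist 0.4418 rot 0.6284 q [ 0.41  0.72 -0.04  1.57  0.28  1.14 -1.  ] F [-0.   0.8 -3.3] N 13
[0.514, -3.352, -0.216, 0.001, 0.047, 0.012, 0.483, -3.359, -0.191, 0.001, 0.047, 0.012, 0.45, -3.364, -0.167, 0.001, 0.047, 0.012, 0.417, -3.37, -0.144, 0.001, 0.047, 0.012, 0.382, -3.375, -0.123, 0.001, 0.047, 0.012, 0.346, -3.379, -0.104, 0.001, 0.047, 0.012, 0.31, -3.383, -0.087, 0.001, 0.047, 0.012, 0.272, -3.387, -0.071, 0.001, 0.047, 0.012]
[0.234, -3.39, -0.057, 0.001, 0.047, 0.012, 0.195, -3.393, -0.045, 0.001, 0.047, 0.012, 0.156, -3.395, -0.034, 0.001, 0.047, 0.012, 0.116, -3.396, -0.026, 0.001, 0.047, 0.012, 0.076, -3.398, -0.019, 0.001, 0.047, 0.012]
```

Call:
{"name": "carry_out", "arguments": {"motion": [0.51, -3.35, -0.22, 0.001, 0.047, 0.012, 0.48, -3.36, -0.19, 0.001, 0.047, 0.012, 0.45, -3.36, -0.17, 0.001, 0.047, 0.012, 0.42, -3.37, -0.14, 0.001, 0.047, 0.012, 0.38, -3.38, -0.12, 0.001, 0.047, 0.012, 0.35, -3.38, -0.1, 0.001, 0.047, 0.012, 0.31, -3.38, -0.09, 0.001, 0.047, 0.012, 0.27, -3.39, -0.07, 0.001, 0.047, 0.012]}}

```text
clock: 7.45
tool_pos: [0.431, -0.0464, 0.2978]
eef_rot: [0.992, 0.126, 0.012, 0.001]
contact_force: [1.1, 0.3, -2.1]
opening: 0.291
```

Call:
{"name": "carry_out", "arguments": {"motion": [0.23, -3.39, -0.06, 0.001, 0.047, 0.012, 0.2, -3.39, -0.05, 0.001, 0.047, 0.012, 0.16, -3.4, -0.03, 0.001, 0.047, 0.012, 0.12, -3.4, -0.03, 0.001, 0.047, 0.012, 0.08, -3.4, -0.02, 0.001, 0.047, 0.012, 0, 0, 0, 0, 0, 0, 0, 0, 0, 0, 0, 0, 0, 0, 0, 0, 0, 0]}}

```text
clock: 8.45
tool_pos: [0.401, 0.1183, 0.3007]
eef_rot: [0.987, 0.095, 0.128, -0.016]
contact_force: [-0.3, -0.4, -3.0]
opening: 0.292
```

```bash
python3 - <<'E'
from h import *
f=np.load("rel.npz"); Rt,pt=scan(.06,f["R"],f["p"])
s=monitor.get_state();print(s["tool_pos"],s["opening"]); plan(Rt,pt,.02)
E
```

```text
[0.40098852 0.11828785 0.30065449] 0.2921466627347672
t 8.45 dist 0.0807 rot 0.0058 q [-0.49  0.38  0.08  2.35  0.13  0.16 -1.92] F [-0.3 -0.4 -3. ] N 5
[0.56, -0.013, 1.513, -0.001, 0.0, -0.001, 0.56, -0.014, 1.513, -0.001, 0.0, -0.001, 0.56, -0.016, 1.513, -0.001, 0.0, -0.001, 0.56, -0.017, 1.513, -0.001, 0.0, -0.001, 0.56, -0.018, 1.513, -0.001, 0.0, -0.001]
```

Call:
{"name": "carry_out", "arguments": {"motion": [0.56, -0.01, 1.51, -0.001, 0, -0.001, 0.56, -0.01, 1.51, -0.001, 0, -0.001, 0.56, -0.02, 1.51, -0.001, 0, -0.001, 0.56, -0.02, 1.51, -0.001, 0, -0.001, 0.56, -0.02, 1.51, -0.001, 0, -0.001, 0, 0, 0, 0, 0, 0, 0, 0, 0, 0, 0, 0, 0, 0, 0, 0, 0, 0]}}

```text
clock: 9.45
tool_pos: [0.4487, 0.1304, 0.24]
eef_rot: [0.987, 0.098, 0.125, -0.013]
contact_force: [-0.9, -0.8, -1.8]
opening: 0.292
```

```bash
cat > chk.py <<'E'
from h import *
f=np.load("rel.npz"); Rt,pt=scan(.06,f["R"],f["p"]); plan(Rt,pt,.05)
s=monitor.get_state();r=R.from_quat(s["eef_rot"]).as_matrix();p=s["tool_pos"]
Rs=r@f["R"];O=p+r@f["p"];print("spot err from label mm",((O-.06*Rs[:,2]-LC)*1000).round(1),"axis err deg",np.degrees(np.arccos(Rs[:,2]@n)).round(2))
im=[]
for c in("side","top"):
    q=snapshot(c);im.append(q["frame"])
    for x in finder.masks_of(q,"scanner"):
        P,_=pts(q,x["pixels"])
        if len(P)<30: continue
        if np.linalg.norm(np.median(P,0)-(O+.06*Rs[:,2]))<.08:
            L=(P-O)@Rs; L=L[(abs(L[:,:2])<.05).all(1)]
            print(c,round(x["p"],2),len(L))
            for a,b in((-.02,.02),(.02,.045),(.045,.07),(.07,.1),(.1,.17)):
                t=L[(L[:,2]>a)&(L[:,2]<b)]
                if len(t)>8:print("  ",a,len(t),(np.percentile(t,[3,97],axis=0)*1000).round(0).tolist())
    for x in finder.masks_of(q,"blue_rack_label")[:1]:
        P,_=pts(q,x["pixels"]);print(c,"label",round(x["p"],2),P.mean(0).round(4),len(P))
cv2.imwrite("pics/scan.png",np.hstack([cv2.resize(im[0][150:300,150:320],(400,353),interpolation=2),cv2.resize(im[1][90:240,130:300],(400,353),interpolation=2)])[:,:,::-1])
E
python3 chk.py
```

```text
t 9.45 dist 0.0061 rot 0.0078 q [-0.45  0.56  0.06  2.29  0.38  0.04 -2.16] F [-0.9 -0.8 -1.8] N 1
[-0.394, 0.162, 0.438, -0.001, 0.006, 0.004]
spot err from label mm [1.1 2.2 4.5] axis err deg 0.39
side 0.65 949
   -0.02 204 [[-14.0, -8.0, 0.0], [29.0, 26.0, 19.0]]
   0.02 260 [[-9.0, -8.0, 21.0], [26.0, 23.0, 44.0]]
   0.045 199 [[-8.0, -6.0, 46.0], [21.0, 18.0, 69.0]]
   0.07 199 [[-8.0, -8.0, 71.0], [20.0, 14.0, 99.0]]
   0.1 86 [[9.0, -7.0, 101.0], [20.0, 14.0, 123.0]]
side label 0.91 [0.5583 0.1512 0.0481] 351
top 0.79 312
   -0.02 53 [[6.0, -25.0, 11.0], [27.0, 24.0, 20.0]]
   0.02 129 [[4.0, -25.0, 21.0], [25.0, 19.0, 44.0]]
   0.045 85 [[7.0, -18.0, 46.0], [21.0, 16.0, 69.0]]
   0.07 41 [[17.0, -10.0, 72.0], [19.0, 9.0, 96.0]]
top label 0.66 [0.5621 0.1408 0.0535] 158
```

View pics/scan.png

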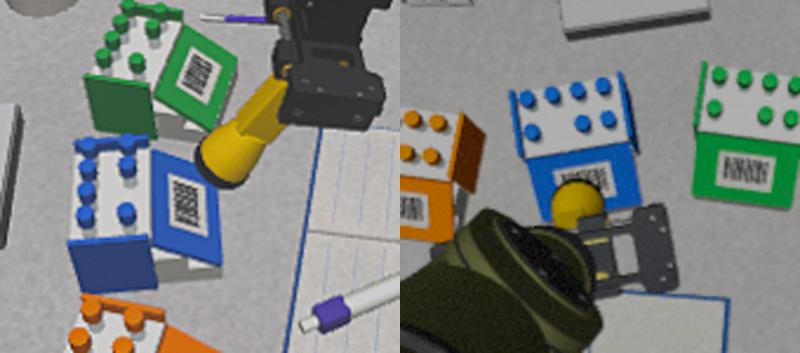

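The scanner is aimed at the blue label, which is at about (188,203) in the left half of the picture. Joint 6 sits near its limit, leaving about 5 mm of error, so I'll try a correction.

Call:
{"name": "carry_out", "arguments": {"motion": [-0.45, 0.16, 0.44, 0, 0.006, 0.004, 0, 0, 0, 0, 0, 0, 0, 0, 0, 0, 0, 0]}}

```text
clock: 10.12
tool_pos: [0.4485, 0.1297, 0.2381]
eef_rot: [0.987, 0.097, 0.126, -0.013]
contact_force: [0.3, 0.6, -2.6]
opening: 0.292
```

```bash
python3 chk.py | head -2
```

```text
t 10.12 dist 0.0043 rot 0.0067 q [-0.44  0.57  0.05  2.29  0.65  0.04 -2.43] F [ 0.3  0.6 -2.6] N 1
[-0.316, 0.103, 0.271, -0.0, 0.006, 0.002]
```

```bash
cat > chk2.py <<'E'
import h
from h import *
f=np.load("rel.npz"); n0=h.n.copy(); t=D(33.8)
h.n=np.array([-np.sin(t)*np.cos(D(11)),-np.sin(t)*np.sin(D(11)),np.cos(t)])
prel=f["p"]+f["R"]@np.array([.001,0,0])
Rt,pt=scan(.06,f["R"],prel); plan(Rt,pt,.05)
s=monitor.get_state();r=R.from_quat(s["eef_rot"]).as_matrix();p=s["tool_pos"]
Rs=r@f["R"];O=p+r@prel;print("spot err mm",((O-.06*Rs[:,2]-LC)*1000).round(1),"axis err deg",np.degrees(np.arccos(Rs[:,2]@n0)).round(2))
E
python3 chk2.py
```

```text
t 10.43 dist 0.0021 rot 0.0148 q [-0.44  0.57  0.05  2.29  0.66  0.04 -2.43] F [ 0.7 -0.1 -2.2] N 1
[0.03, 0.104, 0.178, 0.0, -0.015, 0.002]
spot err mm [1.7 1.5 3.3] axis err deg 0.36
```

Call:
{"name": "carry_out", "arguments": {"motion": [0.03, 0.1, 0.18, 0, -0.015, 0.002, 0, 0, 0, 0, 0, 0, 0, 0, 0, 0, 0, 0]}}

```text
clock: 10.8
tool_pos: [0.4494, 0.1288, 0.2365]
eef_rot: [0.988, 0.096, 0.118, -0.012]
contact_force: [0.2, -0.4, -3.3]
opening: 0.291
```

```bash
python3 chk2.py
```

```text
t 10.8 dist 0.0001 rot 0.0004 q [-0.41  0.57  0.01  2.28  0.66  0.07 -2.43] F [ 0.2 -0.4 -3.3] N 1
[0.007, -0.005, -0.001, 0.0, 0.0, 0.0]
spot err mm [-0.1 -0.1 -0.1] axis err deg 1.22
```

The spot is now within 0.2 mm of the label centre by my estimate, with the axis 1.2° off. I'll hold here for 3 s.

Call:
{"name": "carry_out", "arguments": {"motion": [0, 0, 0, 0, 0, 0, 0, 0, 0, 0, 0, 0, 0, 0, 0, 0, 0, 0, 0, 0, 0, 0, 0, 0, 0, 0, 0, 0, 0, 0, 0, 0, 0, 0, 0, 0, 0, 0, 0, 0, 0, 0, 0, 0, 0, 0, 0, 0]}}

```text
clock: 11.8
tool_pos: [0.4494, 0.1289, 0.2365]
eef_rot: [0.988, 0.096, 0.118, -0.012]
contact_force: [-0.4, -0.2, -2.7]
opening: 0.292
```

Call:
{"name": "carry_out", "arguments": {"motion": [0, 0, 0, 0, 0, 0, 0, 0, 0, 0, 0, 0, 0, 0, 0, 0, 0, 0, 0, 0, 0, 0, 0, 0, 0, 0, 0, 0, 0, 0, 0, 0, 0, 0, 0, 0, 0, 0, 0, 0, 0, 0, 0, 0, 0, 0, 0, 0]}}

```text
clock: 12.8
tool_pos: [0.4494, 0.1289, 0.2364]
eef_rot: [0.988, 0.096, 0.118, -0.012]
contact_force: [0.5, 0.8, -2.7]
opening: 0.292
```

Call:
{"name": "carry_out", "arguments": {"motion": [0, 0, 0, 0, 0, 0, 0, 0, 0, 0, 0, 0, 0, 0, 0, 0, 0, 0, 0, 0, 0, 0, 0, 0, 0, 0, 0, 0, 0, 0, 0, 0, 0, 0, 0, 0, 0, 0, 0, 0, 0, 0, 0, 0, 0, 0, 0, 0]}}

```text
clock: 13.8
tool_pos: [0.4494, 0.1288, 0.2364]
eef_rot: [0.988, 0.096, 0.118, -0.012]
contact_force: [0.7, 0.1, -2.2]
opening: 0.298
```

```bash
python3 chk2.py; python3 - <<'E'
from h import *
f=np.load("rel.npz"); Rt,pt=scan(.13,f["R"],f["p"]);print(pt)
r=R.from_quat(monitor.get_state()["eef_rot"]).as_matrix()
plan(r,pt,.02)
E
```

```text
t 13.8 dist 0.0001 rot 0.0007 q [-0.41  0.57  0.01  2.28  0.66  0.07 -2.43] F [ 0.7  0.1 -2.2] N 1
[0.007, -0.002, -0.005, 0.0, 0.001, 0.0]
spot err mm [-0.1 -0.  -0.1] axis err deg 1.23
[0.4069565  0.12062001 0.29207236]
t 13.8 dist 0.0704 rot 0.0 q [-0.41  0.57  0.01  2.28  0.66  0.07 -2.43] F [ 0.7  0.1 -2.2] N 4
[-0.722, -0.005, -1.607, 0.0, 0.0, 0.0, -0.722, -0.005, -1.607, 0.0, 0.0, 0.0, -0.722, -0.005, -1.607, 0.0, 0.0, 0.0, -0.722, -0.005, -1.607, 0.0, 0.0, 0.0]
```

Call:
{"name": "carry_out", "arguments": {"motion": [-0.3, 0, -0.8, 0, -0.02, 0, -0.7, 0, -1.6, 0, -0.04, 0, -0.7, 0, -1.6, 0, -0.04, 0, -0.7, 0, -1.6, 0, -0.04, 0, -0.5, 0, -1.6, 0, -0.04, 0, 0, 0, 0, 0, 0, 0]}}

```text
clock: 14.55
tool_pos: [0.4104, 0.1209, 0.3031]
eef_rot: [0.995, 0.096, 0.03, -0.004]
contact_force: [0.2, -0.3, -3.1]
opening: 0.293
```

```bash
python3 - <<'E'
from h import *
f=np.load("rel.npz"); s=monitor.get_state();print(s["tool_pos"],s["opening"])
r=f["tr"];plan(r,f["tp"]+[0,0,.13],.035)
E
```

```text
[0.41038858 0.12093568 0.30311457] 0.2934618346385084
t 14.55 dist 0.4412 rot 0.4409 q [-0.09  0.45 -0.45  2.16  0.4   0.55 -2.22] F [ 0.2 -0.3 -3.1] N 13
[-0.102, 3.392, 0.045, -0.002, -0.032, -0.012, -0.142, 3.39, 0.055, -0.002, -0.032, -0.012, -0.18, 3.388, 0.066, -0.002, -0.032, -0.012, -0.219, 3.386, 0.079, -0.002, -0.032, -0.012, -0.257, 3.383, 0.092, -0.002, -0.032, -0.012, -0.294, 3.379, 0.107, -0.002, -0.032, -0.012, -0.331, 3.375, 0.123, -0.002, -0.032, -0.012, -0.367, 3.371, 0.14, -0.002, -0.032, -0.012]
[-0.403, 3.366, 0.158, -0.002, -0.032, -0.012, -0.438, 3.361, 0.177, -0.002, -0.032, -0.012, -0.472, 3.355, 0.198, -0.002, -0.032, -0.012, -0.506, 3.349, 0.219, -0.002, -0.032, -0.012, -0.539, 3.342, 0.242, -0.002, -0.032, -0.012]
```

Call:
{"name": "carry_out", "arguments": {"motion": [-0.1, 3.39, 0.05, -0.002, -0.032, -0.012, -0.14, 3.39, 0.06, -0.002, -0.032, -0.012, -0.18, 3.39, 0.07, -0.002, -0.032, -0.012, -0.22, 3.39, 0.08, -0.002, -0.032, -0.012, -0.26, 3.38, 0.09, -0.002, -0.032, -0.012, -0.29, 3.38, 0.11, -0.002, -0.032, -0.012, -0.33, 3.38, 0.12, -0.002, -0.032, -0.012, -0.37, 3.37, 0.14, -0.002, -0.032, -0.012]}}

```text
clock: 15.55
tool_pos: [0.4543, -0.1482, 0.297]
eef_rot: [0.985, 0.144, -0.098, 0.019]
contact_force: [0.7, -0.4, -2.5]
opening: 0.293
```

Call:
{"name": "carry_out", "arguments": {"motion": [-0.4, 3.37, 0.16, -0.002, -0.032, -0.012, -0.44, 3.36, 0.18, -0.002, -0.032, -0.012, -0.47, 3.36, 0.2, -0.002, -0.032, -0.012, -0.51, 3.35, 0.22, -0.002, -0.032, -0.012, -0.54, 3.34, 0.24, -0.002, -0.032, -0.012, 0, 0, 0, 0, 0, 0, 0, 0, 0, 0, 0, 0, 0, 0, 0, 0, 0, 0]}}

```text
clock: 16.55
tool_pos: [0.482, -0.3131, 0.2954]
eef_rot: [0.969, 0.173, -0.176, 0.031]
contact_force: [-0.2, 0.2, -2.9]
opening: 0.292
```

```bash
python3 - <<'E'
from h import *
f=np.load("rel.npz"); r=f["tr"];plan(r,f["tp"]+[0,0,.02],.02)
s=monitor.get_state();r=R.from_quat(s["eef_rot"]).as_matrix();p=s["tool_pos"]
Rs=r@f["R"];O=p+r@f["p"];print(p,O)
for c in("side","top"):
    q=snapshot(c)
    for x in finder.masks_of(q,"scanner"):
        P,_=pts(q,x["pixels"])
        if len(P)>30 and np.linalg.norm(np.median(P,0)-(O+.06*Rs[:,2]))<.08:
            L=(P-O)@Rs; L=L[(abs(L[:,:2])<.05).all(1)]
            for a,b in((-.03,.02),(.02,.045),(.045,.07),(.07,.1)):
                t=L[(L[:,2]>a)&(L[:,2]<b)]
                if len(t)>8:print(c,a,len(t),(np.percentile(t,[3,97],axis=0)*1000).round(0).tolist())
E
```

```text
t 16.55 dist 0.11 rot 0.0082 q [ 0.61  0.75 -0.41  1.55  0.51  1.24 -1.22] F [-0.2  0.2 -2.9] N 6
[0.637, 0.019, 1.719, 0.001, 0.001, 0.0, 0.635, 0.02, 1.72, 0.001, 0.001, 0.0, 0.633, 0.02, 1.72, 0.001, 0.001, 0.0, 0.631, 0.021, 1.721, 0.001, 0.001, 0.0, 0.629, 0.022, 1.722, 0.001, 0.001, 0.0, 0.627, 0.022, 1.723, 0.001, 0.001, 0.0]
[ 0.4820068  -0.31310516  0.2953611 ] [ 0.46688725 -0.3189613   0.13809055]
side -0.03 108 [[-17.0, 0.0, 2.0], [28.0, 25.0, 19.0]]
side 0.02 144 [[-15.0, 0.0, 21.0], [25.0, 23.0, 44.0]]
side 0.045 119 [[-11.0, -1.0, 46.0], [20.0, 19.0, 69.0]]
side 0.07 125 [[-13.0, -3.0, 70.0], [20.0, 15.0, 98.0]]
```

Vision shows no slip. I'll descend to 2 cm above the pad, then lower slowly.

Call:
{"name": "carry_out", "arguments": {"motion": [0.64, 0.02, 1.72, 0.001, 0.001, 0, 0.64, 0.02, 1.72, 0.001, 0.001, 0, 0.63, 0.02, 1.72, 0.001, 0.001, 0, 0.63, 0.02, 1.72, 0.001, 0.001, 0, 0.63, 0.02, 1.72, 0.001, 0.001, 0, 0.63, 0.02, 1.72, 0.001, 0.001, 0, 0, 0, 0, 0, 0, 0, 0, 0, 0, 0, 0, 0]}}

```text
clock: 17.75
tool_pos: [0.4822, -0.3155, 0.1859]
eef_rot: [0.97, 0.171, -0.173, 0.028]
contact_force: [-0.1, 1.0, -3.2]
opening: 0.294
```

```bash
python3 - <<'E'
from h import *
f=np.load("rel.npz"); plan(f["tr"],f["tp"]+[0,0,.002],.02,6)
E
```

```text
t 17.75 dist 0.0185 rot 0.0024 q [ 0.6   0.89 -0.38  1.63  0.59  1.05 -1.31] F [-0.1  1.  -3.2] N 6
[0.11, -0.018, 0.288, -0.0, 0.0, 0.0, 0.11, -0.018, 0.288, -0.0, 0.0, 0.0, 0.11, -0.018, 0.288, -0.0, 0.0, 0.0, 0.11, -0.018, 0.288, -0.0, 0.0, 0.0, 0.11, -0.019, 0.288, -0.0, 0.0, 0.0, 0.11, -0.019, 0.288, -0.0, 0.0, 0.0]
```

Call:
{"name": "carry_out", "arguments": {"motion": [0.11, -0.02, 0.29, 0, 0, 0, 0.11, -0.02, 0.29, 0, 0, 0, 0.11, -0.02, 0.29, 0, 0, 0, 0.11, -0.02, 0.29, 0, 0, 0, 0.11, -0.02, 0.29, 0, 0, 0, 0.11, -0.02, 0.29, 0, 0, 0, 0, 0, 0, 0, 0, 0, 0, 0, 0, 0, 0, 0]}}

```text
clock: 18.75
tool_pos: [0.4816, -0.3142, 0.167]
eef_rot: [0.97, 0.171, -0.173, 0.028]
contact_force: [0.7, 0.2, -3.0]
opening: 0.286
```

Call:
{"name": "carry_out", "arguments": {"motion": [0.02, 0, 0.05, 0, 0, 0, 0.02, 0, 0.05, 0, 0, 0, 0, 0, 0, 0, 0, 0]}}

```text
clock: 19.12
tool_pos: [0.4816, -0.3142, 0.1659]
eef_rot: [0.969, 0.171, -0.173, 0.028]
contact_force: [-0.3, -0.7, -2.3]
opening: 0.292
```

```bash
python3 - <<'E'
from h import *
f=np.load("rel.npz"); plan(f["tr"],f["tp"],.02)
E
```

```text
t 19.12 dist 0.0007 rot 0.0031 q [ 0.59  0.92 -0.37  1.64  0.6   1.01 -1.33] F [-0.3 -0.7 -2.3] N 1
[0.053, 0.029, 0.034, -0.003, 0.001, 0.0]
```

Call:
{"name": "carry_out", "arguments": {"motion": [0.02, 0, 0.05, -0.003, 0.001, 0, 0, 0, 0, 0, 0, 0]}}

```text
clock: 19.38
tool_pos: [0.4816, -0.3141, 0.1654]
eef_rot: [0.97, 0.171, -0.172, 0.029]
contact_force: [-0.0, 0.8, -1.7]
opening: 0.297
```

Call:
{"name": "carry_out", "arguments": {"motion": [0.02, 0, 0.05, 0, 0, 0, 0, 0, 0, 0, 0, 0]}}

```text
clock: 19.62
tool_pos: [0.4816, -0.3142, 0.1653]
eef_rot: [0.97, 0.171, -0.173, 0.03]
contact_force: [-1.3, 0.8, 3.6]
opening: 0.287
```

It has touched down, with the force reversing to +3.6 N. I'll open and withdraw along the tool axis.

Call:
{"name": "carry_out", "arguments": {"motion": [0, 0, 0, 0, 0, 0, 0, 0, 0, 0, 0, 0, 0, 0, 0, 0, 0, 0, 0, 0, 0, 0, 0, 0], "hand": 3.6, "grip_force": 10}}

```text
clock: 20.12
tool_pos: [0.4816, -0.3141, 0.1647]
eef_rot: [0.97, 0.171, -0.173, 0.029]
contact_force: [-0.4, -0.0, 0.1]
opening: 0.408
```

Call:
{"name": "carry_out", "arguments": {"motion": [0, 0, 0, 0, 0, 0, 0, 0, 0, 0, 0, 0, 0, 0, 0, 0, 0, 0, 0, 0, 0, 0, 0, 0, 0, 0, 0, 0, 0, 0, 0], "hand": 8.5}}

```text
$.motion: bad value
```

Call:
{"name": "carry_out", "arguments": {"motion": [0, 0, -1, 0, 0, 0, 0, 0, -2, 0, 0, 0, 0, 0, -2.5, 0, 0, 0, 0, 0, -2.5, 0, 0, 0, 0, 0, -2.5, 0, 0, 0, 0, 0, -2.5, 0, 0, 0, 0, 0, -2, 0, 0, 0, 0, 0, 0, 0, 0, 0]}}

```text
clock: 21.12
tool_pos: [0.5315, -0.2963, 0.3074]
eef_rot: [0.97, 0.172, -0.171, 0.03]
contact_force: [-0.6, 0.4, 0.5]
opening: 0.408
```

```bash
python3 - <<'E'
from h import *
print(monitor.get_state()["tool_pos"],monitor.get_state()["contact_force"])
for n in("side","top"):
    p=snapshot(n); 
    if n=="side": save(p,"end.png")
    for t in("scanner","blue_rack","blue_rack_label","bottle","pen","green_rack","orange_rack"):
        for d in finder.masks_of(p,t)[:3]:
            if d["p"]<.5: continue
            P,_=pts(p,d["pixels"])
            if len(P): print(n,t,round(d["p"],2),len(P),np.percentile(P,[2,50,98],axis=0).round(3).tolist())
E
```

```text
[ 0.53153542 -0.29627032  0.30735139] [-0.56328152  0.40522717  0.53322222]
side scanner 0.88 707 [[0.447, -0.323, 0.013], [0.469, -0.306, 0.085], [0.492, -0.293, 0.161]]
side scanner 0.84 984 [[0.584, -0.386, 0.006], [0.61, -0.349, 0.107], [0.634, -0.335, 0.217]]
side scanner 0.76 335 [[0.32, -0.415, -0.001], [0.343, -0.321, 0.043], [0.359, -0.312, 0.107]]
side blue_rack 0.86 3615 [[0.529, 0.102, 0.006], [0.596, 0.181, 0.063], [0.655, 0.227, 0.102]]
side blue_rack_label 0.77 339 [[0.54, 0.119, 0.036], [0.558, 0.151, 0.048], [0.577, 0.178, 0.059]]
side bottle 0.69 841 [[0.611, -0.276, 0.002], [0.635, -0.246, 0.076], [0.666, -0.234, 0.15]]
side pen 0.65 120 [[0.473, -0.168, -0.0], [0.518, -0.163, 0.006], [0.582, -0.16, 0.01]]
side green_rack 0.79 2939 [[0.545, -0.084, 0.003], [0.615, 0.002, 0.058], [0.679, 0.034, 0.102]]
side orange_rack 0.5 660 [[0.449, -0.321, 0.015], [0.468, -0.306, 0.085], [0.49, -0.293, 0.161]]
top scanner 0.83 332 [[0.324, -0.34, 0.003], [0.342, -0.323, 0.058], [0.358, -0.314, 0.11]]
top scanner 0.78 676 [[0.443, -0.365, 0.006], [0.463, -0.31, 0.099], [0.493, -0
[... 159 characters left out ...]
 0.152, 0.069], [0.653, 0.217, 0.104]]
top blue_rack_label 0.77 335 [[0.537, 0.121, 0.038], [0.554, 0.15, 0.049], [0.571, 0.178, 0.06]]
top blue_rack_label 0.54 672 [[0.442, -0.333, 0.011], [0.463, -0.31, 0.099], [0.487, -0.296, 0.163]]
top bottle 0.79 778 [[0.607, -0.289, 0.01], [0.626, -0.256, 0.101], [0.658, -0.238, 0.153]]
top bottle 0.55 620 [[0.443, -0.331, 0.022], [0.463, -0.31, 0.103], [0.485, -0.297, 0.163]]
top pen 0.5 134 [[0.475, -0.172, 0.005], [0.534, -0.168, 0.01], [0.586, -0.163, 0.013]]
top green_rack 0.76 2636 [[0.542, -0.087, 0.016], [0.606, -0.027, 0.069], [0.671, 0.028, 0.104]]
top orange_rack 0.88 2980 [[0.496, 0.274, 0.008], [0.562, 0.33, 0.067], [0.623, 0.397, 0.104]]
```

View pics/end.png

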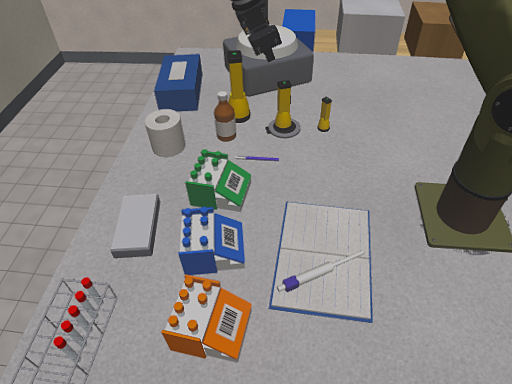

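The end picture shows the scanner upright on its pad at (284,105), the gripper clear above it, and everything else where it was. One call was refused as malformed (31 numbers). The hand was already open to 3.6 cm by then, so the fingers withdrew cleanly.

```bash
python3 -c "
from h import *
print(workorder.finish_job())"
```

```text
the job is handed in; nothing more can be done
None
```

I scanned the blue rack's label, stood the scanner back upright on its charging pad, let go and handed the job in. The last recorded clock reading was about 21 s; the limit is 56 s.

- **Pick-up:** I gripped the 152 mm scanner by its handle, with the tool leaning 20° towards the base.
- **Scan:** I held it for 3 s with the nose 6 cm from the label. From the tool pose, the reading point was within about 0.2 mm of the label's centre. Camera calibration adds about 2 mm of uncertainty.
- **Tilt:** The scanner was about 1.2° short of square to the label. I accepted that because joint 6 was at the end of its range.
- **Set-down:** I lowered the scanner in 0.5 mm steps until it touched at about 3.6 N, then opened the fingers and withdrew.

**Last checks:** Both cameras show the scanner upright within about 3 mm of where it started, near the middle of the pad. The racks, bottle and pen matched their first positions to within about 4 mm. The top camera did not report the big scanner at the end, but the side camera did, in its original place.

**What went wrong:**
- One gripper-opening call was refused as malformed. The fingers were already clear at 3.6 cm, so they came away without disturbing the scanner.
- The networks also gave a few false detections at the scanner and the orange rack, which I ignored after checking the picture.

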